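# Load the sample carrier and index it one hole on

## Task

Stand the two white-capped sample jars from the bench upright in the two empty cells of the blue crate, one per cell. Then pull up the orange lock plunger, slide the crate exactly one hole towards the red heating mantle, and let the pin go fully home in that hole; finish while still gripping the orange knob, holding the pin engaged. Leave the beaker and the small brown bottle where they are.

Things in the scene. Friction and masses are not known exactly. Their poses are not given: they have to be found in the camera images.
- rail: grey base plate (150 x 370 mm, fixed) with guide rods and an aluminium index bar; origin on the bench, under the crate's start place; x across the rail, away from the index bar, y along it (the crate slides along y), z up. The bar runs along y at x = -85 mm, 34 mm wide, top 30 mm above the bench, with five 13 mm square holes at 40 mm pitch, y = -80 to 80 mm.
- carrier (a joint): how far the blue crate has slid along the rail's +y, m: 0 at the start (pin in the middle hole), holes every 0.040 either way, end stops at +-0.095. Slides with about 1.5 N of friction once the pin is out; with the pin in a hole it is locked, with about 1 mm of play.
- lock (a joint): lift of the orange plunger, m: 0 with the pin fully home, 0.018 at its upper stop. The 11 mm thick, round-tipped pin reaches 12 mm into the bar: clear of the hole when lifted above 0.012. A spring pulls it down, 4 N at home, 6.8 N at the top: let go, it drops into a hole below it, or rides on the bar at 0.012 until it meets one.
- knob: the orange plunger knob; origin at the centre of its grip (round, upright, 26 mm thick, from 19 mm below to 19 mm above the origin, under a 34 mm wide, 7 mm thick cap), 85 mm above the bench with the pin home, 85 mm from the crate's middle towards rail -x; it rides with the crate and pulls straight up. Below it a dark collar, 24 mm thick, top 56 mm above the bench. Axes as the rail's.
- cell_left (a point): centre of the inner floor of the left (rail +y) cell (+52 mm along the rail's y from the crate's middle) of the blue three-cell crate; cell about 47 mm square inside, partitions 4 mm, walls 30 mm above this floor; axes as the rail's; moves with the crate. 45 mm above the bench. Empty at the start.
- cell_middle (a point): centre of the inner floor of the middle cell (0 mm along the rail's y from the crate's middle) of the blue three-cell crate; cell about 47 mm square inside, partitions 4 mm, walls 30 mm above this floor; axes as the rail's; moves with the crate. 45 mm above the bench. Holds the grey-capped jar.
- cell_right (a point): centre of the inner floor of the right (rail -y) cell (-52 mm along the rail's y from the crate's middle) of the blue three-cell crate; cell about 47 mm square inside, partitions 4 mm, walls 30 mm above this floor; axes as the rail's; moves with the crate. 45 mm above the bench. Empty at the start.
- jar_a_mid (a point): round glass sample jar with a white cap, 38 mm diameter, 80 mm tall, about 0.14 kg; this point is its centre, half-way up (40 mm above its underside), z along the jar's axis. Stands on the bench at the start.
- jar_b_mid (a point): round glass sample jar with a white cap, 38 mm diameter, 80 mm tall, about 0.14 kg; this point is its centre, half-way up (40 mm above its underside), z along the jar's axis. Stands on the bench at the start.
- jar_a: first white-capped jar to load: origin at the centre of its underside
- jar_b: second white-capped jar to load: origin at the centre of its underside
- jar_c_mid (a point): round glass sample jar with a grey cap, 38 mm diameter, 80 mm tall, about 0.14 kg; this point is its centre, half-way up (40 mm above its underside), z along the jar's axis. Already stands in the middle cell; it stays there.
- mantle: round red heating mantle, 144 mm across, 90 mm high, with a grey and black mouth on top, fixed, at one end or the other of the rail: the crate goes one hole towards it. Origin at the centre of its underside.
- scale: black balance with a round steel pan, 150 x 130 x 45 mm, fixed, at the other end of the rail; origin at the centre of its underside
- beaker: bystander: small clear glass beaker, 56 mm across, 75 mm tall, loose; origin at the centre of its underside
- brown_bottle: bystander: small brown glass bottle with a black cap, 44 mm across, 95 mm tall, loose; origin at the centre of its underside

How it is judged:
By the outcome, as a careful person would: the job done as asked, in the order asked, and still so for the second after the job is handed in, while the arm keeps its last pose, push and grip.
It also fails if it takes over 67 s, if anything falls off the work surface, if the arm or the gripper's body presses on something with over 40 N, if the wrist force passes 120 N, or if a joint passes its speed limit or range.

## Robot

A 7-joint arm with a two-finger parallel gripper is mounted at the origin on the work surface. World frame = base frame: x ahead of the robot, y to its left, z up, the work surface at z = 0. Lengths are in mm, angles in rad, forces in N, time in s.
With the tool pointing down it reaches from about 425 to 950 mm from the base axis. Payload 4.7 kg.
Tool frame: the origin (TCP) lies between the finger pads; the fingertips stand 8 mm ahead of it and the grasp point (between the pads) lies 11 mm behind it; y points along the fingers, z is the direction in which the jaws open and shut, and the axes are right-handed (so a half turn about y gives the same grasp; the last joint's range is limited). The gripper opens to 87 mm and grips with 3 to 60 N. Pads are 19 mm wide; open, the fingers measure 117 mm over their backs; the gripper's body (75 mm by 190 mm) begins 51 mm behind the grasp point.
Start: joints at [1.171, 0.469, -0.049, 1.532, 0.024, 1.141, -0.082], TCP at [244.641, -629.126, 230.573] pointing down, gripper open.
Joint ranges: [-2.59, 2.59], [-0.33, 1.99], [-1.39, 1.29], [0.1, 2.45], [-1.04, 4.18], [0.21, 1.99], [-2.66, 2.66]. Speed limits (rad/s): [2.57, 2.57, 3.14, 3.14, 3.14, 3.14, 3.14].

## Interface

Orientations are given as a unit quaternion [x, y, z, w].
In Python, from workcell import state, vision, job_done gives the robot as it stands.
- The arm moves only by the tool drive_tool, never from a script. Its argument "plan" is a list that holds one entry, the list of rows, each a list of 5 numbers: the shift along the tool's x, y, z in mm, then the turn about the tool's y in degrees, then the finger opening in mm, from 0 to 87. A call has 1 to 20 rows; each row shifts and turns the commanded pose from where the row before left it, along the tool's axes as they then stand; what a row does not reach is not made up. A row lasts 1/8 s, in which the tool goes at most 62.5 mm and 10.7 degrees, less where a joint would pass 70% of its speed; a pose out of reach is approached as far as the arm can. A call with a gripper value outside its range is refused whole. The fingers move at their own pace and stop on an object; "grip_force" is the grip in N (left out, the last holds). Time passes only in rows, so rows that do not move let the fingers close. It gives the time, the measured TCP pose, the force and the opening at its end, in the units of the state.
- state(): the state, without advancing time (a new reading comes with each control period).
- vision.snapshot(name): name is "scene" or "top" or "wrist"; returns a dict with "pixels" (384x512x3 uint8, blue, green, red), "intrinsics" (3x3 intrinsics, pixels), "R" (3x3) and "t" (3): a world point X has camera coordinates R X + t. Camera axes: x right, y down, z forward; pixel columns grow to the right and rows downward; lengths in mm; the calibration is good to about 2 mm. A picture is of the moment at which its call begins. There is no depth.
- job_done(): hands the job in, once; it reports no verdict.
The state is a dict: "time": time; "qpos": joint angles; "joint_vel": joint speeds; "joint_efforts": joint torques, N m; "tool_pos": TCP position; "eef_rot": TCP orientation; "contact_force": force on the tool from outside, world axes, zero at the start; "wrist_torque": the same for the moment, N m; "finger_gap": finger opening in mm.
Only numpy, scipy, OpenCV 4.12 (cv2) and the standard library are available. Lean on these libraries where they do the work, as an engineer would, in place of code of your own. Each camera call takes 0.05 s, during which the arm holds its last target. There are 200 camera calls.

## Working session

There is one attempt and no reset: what is moved stays moved. The work goes in short steps, Python scripts to look and compute and a tool call to move; the robot and the scene stay as the last step left them, time stands still between calls to the robot, and variables do not carry over. Pictures are saved under pics/ and viewed, about 8 in all and at most 12, crops included, and the job is handed in when it is done.

Besides the shell and the picture viewer there is one more tool, called in YAML: its name, and indented under it one key for each argument. drive_tool: Moves the arm, as the interface text tells. Its arguments: {"type":"object","properties":{"plan":{"type":"array","items":{"type":"array","items":{"type":"array","items":{"type":"number"}}}},"grip_force":{"type":"number"}},"required":["plan"]}

```bash
mkdir -p pics; ls; python3 - <<'E'
from workcell import state, vision
import cv2, numpy as np
s=state(); print({k:np.round(v,3) for k,v in s.items()})
for n in ["scene","top"]:
    d=vision.snapshot(n); np.savez(f"pics/{n}0.npz",**{k:np.array(v) for k,v in d.items()})
    cv2.imwrite(f"pics/{n}0.png",d["pixels"])
    print(n,np.round(d["intrinsics"],1).tolist(),np.round(d["R"],3).tolist(),np.round(d["t"],1).tolist())
E
```

```text
pics
{'time': np.float64(0.0), 'qpos': array([ 1.171,  0.469, -0.049,  1.534,  0.024,  1.141, -0.082]), 'joint_vel': array([ 0.001, -0.001,  0.001, -0.   , -0.001,  0.   , -0.   ]), 'joint_efforts': array([ 1.0000e-03, -5.0797e+01, -8.0000e-02, -2.3615e+01, -6.1000e-02,
        3.8000e-02,  0.0000e+00]), 'tool_pos': array([ 244.382, -628.607,  229.53 ]), 'eef_rot': array([-0.131,  0.696, -0.694,  0.13 ]), 'contact_force': array([-0.284, -0.238,  1.031]), 'wrist_torque': array([-0.002, -0.008, -0.005]), 'finger_gap': np.float64(86.569)}
scene [[455.4, 0.0, 259.5], [0.0, 455.4, 198.8], [0.0, 0.0, 1.0]] [[-0.365, 0.931, -0.007], [0.568, 0.216, -0.794], [-0.738, -0.294, -0.607]] [204.3, -253.6, 1709.1]
top [[480.0, 0.0, 257.7], [0.0, 480.0, 195.2], [0.0, 0.0, 1.0]] [[-0.029, -0.999, -0.018], [-0.994, 0.031, -0.103], [0.104, 0.015, -0.995]] [23.3, 529.9, 1130.1]
```

View pics/top0.png

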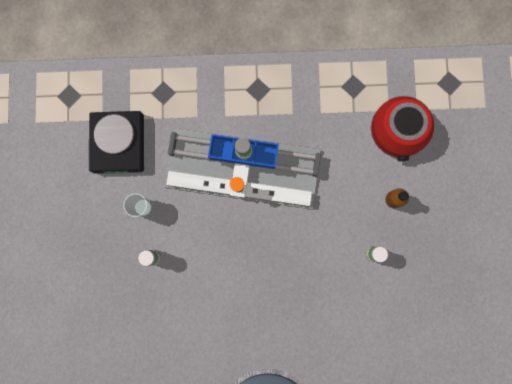

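View pics/scene0.png

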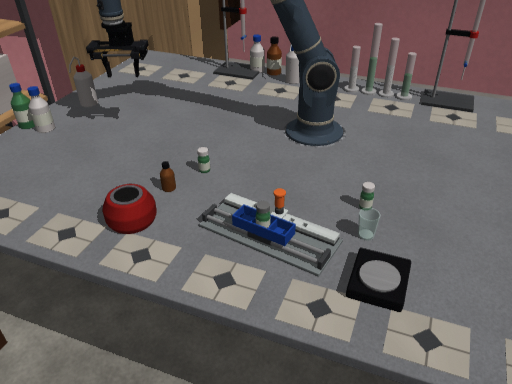

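The top view shows jars with white caps at about (147,258) and (380,254), and the orange knob at (237,184). The blue crate is at (243,152), the mantle at (402,127) on the world −y side, the balance at (115,140) and the beaker at (137,205). The bar is on the robot's side, so rail +y points to image left and the crate goes to rail −y. The scene view agrees.

```bash
cat > h.py <<'E'
import numpy as np, cv2
from scipy.spatial.transform import Rotation as Rot
def load(n): return dict(np.load(f"pics/{n}.npz"))
def ray(d,uv,z):
    uv=np.atleast_2d(np.asarray(uv,float)); K,R,t=d["intrinsics"],d["R"],d["t"]
    v=(R.T@np.linalg.solve(K,np.c_[uv,np.ones(len(uv))].T)).T; c=-R.T@t
    return c+v*((z-c[2])/v[:,2])[:,None]
def proj(d,X):
    X=np.atleast_2d(X); p=(d["R"]@X.T).T+d["t"]; p=(d["intrinsics"]@p.T).T; return p[:,:2]/p[:,2:]
def tri(ds,uvs):
    P=[d["intrinsics"]@np.c_[d["R"],d["t"]] for d in ds]
    X=cv2.triangulatePoints(P[0],P[1],np.array(uvs[0],float),np.array(uvs[1],float)); return X[:3,0]/X[3,0]
def blobs(d,lo,hi,amin=20):
    m=cv2.inRange(cv2.cvtColor(d["pixels"],cv2.COLOR_BGR2HSV),lo,hi)
    n,l,s,c=cv2.connectedComponentsWithStats(m)
    return l,[(i,s[i],c[i]) for i in range(1,n) if s[i][4]>=amin]
E
python3 - <<'E'
from h import *
np.set_printoptions(precision=1,suppress=True)
t,s=load("top0"),load("scene0")
W=((0,0,185),(179,45,255)); O=((4,180,150),(16,255,255)); B=((110,150,60),(130,255,255))
for nm,d,box in (("top",t,(100,130,450,300)),("scene",s,(100,130,450,300))):
  for k,c in (("white",W),("orange",O),("blue",B)):
    for i,st,ce in blobs(d,*c)[1]:
      if box[0]<ce[0]<box[2] and box[1]<ce[1]<box[3]: print(nm,k,st,ce, ray(d,ce,{"white":80,"orange":111,"blue":75}[k])[0][:2])
# bar / crate rectangles in the world plane (top)
l,bs=blobs(t,*B); i=max(bs,key=lambda b:b[1][4])[0]
c=cv2.findContours((l==i).astype(np.uint8),0,1)[0][0].reshape(-1,2)
print("crate rect z75",cv2.minAreaRect(ray(t,c,75)[:,:2].astype(np.float32)))
l,bs=blobs(t,(0,0,200),(179,30,255),100)
print([(st,ce) for _,st,ce in bs if 160<ce[0]<320 and 165<ce[1]<210])
for i,st,ce in bs:
  if 160<ce[0]<320 and 165<ce[1]<210:
    c=cv2.findContours((l==i).astype(np.uint8),0,1)[0][0].reshape(-1,2); print("bar",cv2.minAreaRect(ray(t,c,30)[:,:2].astype(np.float32)))
print(Rot.from_quat([-0.131,0.696,-0.694,0.13]).as_matrix())
im=cv2.resize(t["pixels"][120:220,155:335],None,fx=4,fy=4,interpolation=cv2.INTER_CUBIC); cv2.imwrite("pics/c1.png",im)
E
```

```text
top white [233 165  16  20 192] [240.8 172. ] [580.1  44.1]
top white [166 171  79  26 890] [199.5 182.4] [558.8 140.1]
top white [251 183  61  23 646] [286.8 193.9] [525.7 -60.5]
top white [141 200   6  15  26] [144.4 207. ] [505.6 268.5]
top white [372 247  16  15 183] [379.6 253.9] [ 382.8 -265.4]
top white [138 251  15  15 178] [145.2 257.8] [389.3 267.1]
top orange [230 178  14  13 139] [236.6 184. ] [548.4  52.6]
top blue [249 140   7  18  30] [252.2 146.5] [640.1  16. ]
scene white [198 148   9   4  30] [202.4 149.6] [ 382.4 -264.7]
scene white [364 183  11   6  45] [368.8 185.1] [388.7 267.5]
scene white [226 194  30  13 170] [239.7 199.9] [582.5 -48.5]
scene white [271 209  17   9  40] [279.7 213.8] [600.5  73.5]
scene white [283 214  55  26 327] [313.2 227.7] [622.3 171.1]
scene orange [274 189  12  18 107] [280.3 195.3] [562.6  61.3]
scene blue [ 232  205   63   41 1148] [263.8 225.8] [654.7  49.7]
crate rect z75 ((635.9026489257812, 16.027957916259766), (40.42525100708008, 12.899785995483398), 1.7454462051391602)
[(array([233, 166,  15,  19, 172], dtype=int32), array([240.7, 172.3])), (array([167, 171,  77,  26, 834], dtype=int32), array([199.4, 182.5])), (array([251, 183,  60,  22, 610], dtype=int32), array([286.8, 194.1]))]
bar ((582.142822265625, 49.0013313293457), (34.2889518737793, 43.19308853149414), 80.40009307861328)
bar ((563.2693481445312, 132.529296875), (189.61923217773438, 34.745391845703125), 78.73023986816406)
bar ((531.5104370117188, -46.63806915283203), (146.296875, 33.34246063232422), 79.70820617675781)
[[-0.9 -0.   0.4]
 [-0.4  0.  -0.9]
 [ 0.  -1.  -0. ]]
```

View pics/c1.png

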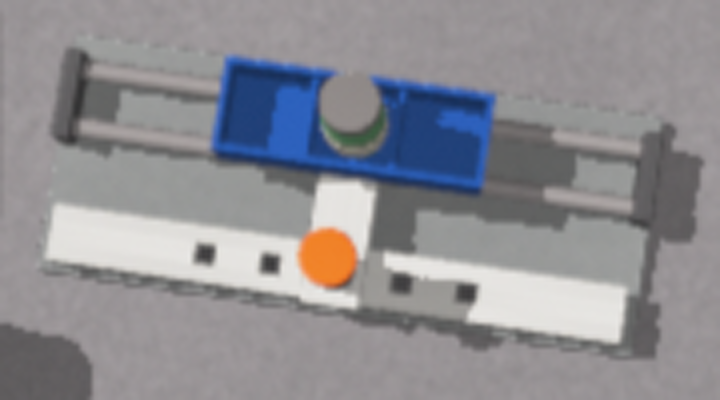

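```bash
cat >> h.py <<'E'
def go(target,jaw=None):
    """turn about tool y (deg) to bring jaw axis to azimuth jaw, then shift in tool axes (mm) to target"""
    from workcell import state
    s=state(); R=Rot.from_quat(s["eef_rot"]); p=np.array(s["tool_pos"]); z=R.as_matrix()[:,2]
    a=np.degrees(np.arctan2(z[1],z[0])); turn=0 if jaw is None else (a-jaw+90)%180-90
    M=(R*Rot.from_euler("y",turn,degrees=True)).as_matrix(); d=M.T@(np.array(target)-p)
    print("t",round(s["time"],2),"pos",p.round(1),"jaw az",a.round(1),"gap",round(s["finger_gap"],1),"F",np.round(s["contact_force"],1),"tool y",R.as_matrix()[:,1].round(3))
    print("  turn",round(turn,1),"shift",d.round(1)); return d
E
python3 - <<'E'
from h import *
np.set_printoptions(precision=2,suppress=True)
t=load("top0"); g=cv2.cvtColor(t["pixels"],cv2.COLOR_BGR2GRAY).astype(float)
H=[]
for u,v in ((205,254),(270,263),(401,283),(466,293)):
    u,v=155+u/4,120+v/4; y0,x0=int(v)-4,int(u)-4; p=g[y0:y0+10,x0:x0+10]; w=np.clip(np.percentile(p,60)*.8-p,0,None)
    yy,xx=np.mgrid[y0:y0+10,x0:x0+10]; H.append([(w*xx).sum()/w.sum(),(w*yy).sum()/w.sum()])
P=ray(t,H,30)[:,:2]; ys=np.array([80,40,-40,-80.]); k=ys@(P-P.mean(0))/(ys@ys)
print("holes",P,"mid",P.mean(0),"scale",np.linalg.norm(k),"rail az",np.degrees(np.arctan2(-k[0],k[1])))
m=cv2.inRange(cv2.cvtColor(t["pixels"],cv2.COLOR_BGR2HSV),(100,130,50),(130,255,255)); m[:120]=0;m[200:]=0;m[:,:190]=0;m[:,300:]=0
c=cv2.convexHull(np.vstack([q.reshape(-1,2) for q in cv2.findContours(m,0,1)[0]])).reshape(-1,2)
print("crate z75",cv2.minAreaRect(ray(t,c,75)[:,:2].astype(np.float32)))
a=np.radians(-10); ex=np.array([np.cos(a),np.sin(a)]); ey=np.array([-ex[1],ex[0]])
for o in (P.mean(0),np.array([548.6,52.6])): print("crate from bar/knob",o+85*ex)
l,b=blobs(t,(0,0,90),(179,80,175),60); 
go([382.7,-265,230],-10); go([382.7,-265,46],-10)
E
```

```text
holes [[563.57 131.7 ]
 [556.27  92.56]
 [541.66  13.59]
 [534.66 -24.73]] mid [549.04  53.28] scale 0.9961928739892184 rail az -10.473671462874334
crate z75 ((630.714111328125, 38.235347747802734), (158.9125518798828, 58.983097076416016), 79.8365249633789)
crate from bar/knob [632.75  38.52]
crate from bar/knob [632.31  37.84]
t 0.1 pos [ 244.4 -628.6  229.6] jaw az -68.8 gap 87.1 F [ 1.  -0.6 -0.4] tool y [-0.  0. -1.]
  turn -58.8 shift [-382.1    0.1   73. ]
t 0.1 pos [ 244.4 -628.6  229.6] jaw az -68.8 gap 87.1 F [ 1.  -0.6 -0.4] tool y [-0.  0. -1.]
  turn -58.8 shift [-381.9  184.1   73.2]
```

drive_tool:
  plan:
    - [[0, 0, 0, -9.8, 87], [0, 0, 0, -9.8, 87], [0, 0, 0, -9.8, 87], [0, 0, 0, -9.8, 87], [0, 0, 0, -9.8, 87], [0, 0, 0, -9.8, 87], [-20, 0, 4, 0, 87], [-35, 0, 7, 0, 87], [-45, 0, 8, 0, 87], [-45, 0, 9, 0, 87], [-45, 0, 9, 0, 87], [-45, 0, 9, 0, 87], [-45, 0, 9, 0, 87], [-45, 0, 8, 0, 87], [-35, 0, 6, 0, 87], [-22, 0, 4, 0, 87], [0, 0, 0, 0, 87], [0, 0, 0, 0, 87]]
  grip_force: 15

```text
time: 2.35
tool_pos: [382.0, -266.6, 230.4]
eef_rot: [0.455, -0.542, 0.542, -0.454]
contact_force: [-0.2, -0.3, -0.7]
finger_gap: 86.6
```

```bash
python3 - <<'E'
from h import *
from workcell import vision
go([382.7,-265,46],-10.2)
d=vision.snapshot("wrist"); cv2.imwrite("pics/w1.png",d["pixels"]); np.savez("pics/w1.npz",**d)
print("expect cap px",proj(d,[382.7,-265,80]))
E
```

```text
t 2.35 pos [ 382.  -266.6  230.4] jaw az -10.0 gap 86.6 F [-0.2 -0.3 -0.7] tool y [-0. -0. -1.]
  turn 0.2 shift [ -1.8 184.4   0.5]
expect cap px [[249.8830725  181.29929239]]
```

View pics/w1.png

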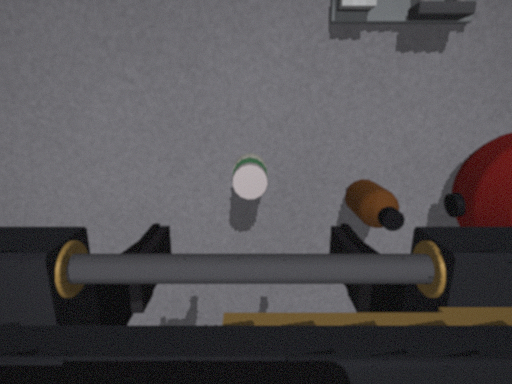

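The wrist image shows the cap at about (249,182), within 1 px of my prediction. The brown bottle at (375,205) is well clear of the fingers. I'm descending and gripping.

drive_tool:
  plan:
    - [[-1.8, 15, 0.5, 0.2, 87], [0, 30, 0, 0, 87], [0, 35, 0, 0, 87], [0, 35, 0, 0, 87], [0, 30, 0, 0, 87], [0, 20, 0, 0, 87], [0, 12, 0, 0, 87], [0, 7, 0, 0, 87], [0, 0, 0, 0, 87], [0, 0, 0, 0, 30], [0, 0, 0, 0, 30], [0, 0, 0, 0, 30], [0, 0, 0, 0, 30], [0, 0, 0, 0, 30], [0, 0, 0, 0, 30], [0, 0, 0, 0, 30], [0, 0, 0, 0, 30], [0, 0, 0, 0, 30]]
  grip_force: 15

```text
time: 4.65
tool_pos: [383.3, -263.8, 46.5]
eef_rot: [-0.454, 0.542, -0.542, 0.454]
contact_force: [-0.9, 0.1, 0.9]
finger_gap: 37.4
```

```bash
python3 - <<'E'
from h import *
go([623.2,-13.1,200],-10.2)
E
```

```text
t 4.65 pos [ 383.3 -263.8   46.5] jaw az -10.2 gap 37.4 F [-0.9  0.1  0.9] tool y [-0. -0. -1.]
  turn 0.0 shift [-289.2 -153.5  191.7]
```

drive_tool:
  plan:
    - [[0, -10, 0, 0, 30], [0, -30, 0, 0, 30], [0, -40, 0, 0, 30], [0, -35, 0, 0, 30], [-15, -15, 10, 0, 30], [-26, 0, 17, 0, 30], [-35, 0, 23, 0, 30], [-35, 0, 24, 0, 30], [-35, 0, 23, 0, 30], [-35, 0, 23, 0, 30], [-35, 0, 23, 0, 30], [-30, 0, 20, 0, 30], [-23, 0, 15, 0, 30], [-13, 0, 9, 0, 30], [-7, 0, 5, 0, 30], [0, 0, 0, 0, 30], [0, 0, 0, 0, 30], [0, 0, 0, 0, 30]]

```text
time: 6.9
tool_pos: [622.9, -14.2, 176.6]
eef_rot: [0.454, -0.542, 0.543, -0.453]
contact_force: [-0.3, 1.0, -0.1]
finger_gap: 37.2
```

```bash
python3 - <<'E'
from h import *
from workcell import vision
go([623.2,-13.1,93],-10.2)
for n in ("wrist","top"):
    d=vision.snapshot(n); cv2.imwrite(f"pics/{n}2.png",d["pixels"]); np.savez(f"pics/{n}2.npz",**d)
a=np.radians(-10.2); ex=np.array([np.cos(a),np.sin(a)]); ey=np.array([-ex[1],ex[0]]); c=np.array([632.4,38.1])
d=load("wrist2"); im=cv2.imread("pics/wrist2.png")
for x in (-27.5,-23.5,23.5,27.5):
  for y in (-79.5,-75.5,-28.5,-24,24,28,75.5,79.5):
    u=proj(d,np.r_[c+x*ex+y*ey,75])[0]; cv2.circle(im,(int(round(u[0])),int(round(u[1]))),1,(0,255,255),-1)
cv2.imwrite("pics/w2m.png",im)
E
```

```text
t 6.9 pos [622.9 -14.2 176.6] jaw az -10.2 gap 37.2 F [-0.3  1.  -0.1] tool y [-0.    -0.001 -1.   ]
  turn -0.0 shift [-1.2 83.6  0.1]
```

View pics/w2m.png

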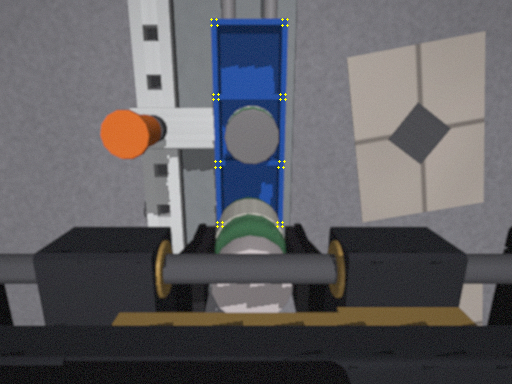

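The predicted rim points sit on the crate's rim, with its far corners at (213,22) and (286,22). The held jar is in line with the right cell. I'm lowering it.

drive_tool:
  plan:
    - [[-1.2, 8, 0, 0, 30], [0, 15, 0, 0, 30], [0, 15, 0, 0, 30], [0, 13, 0, 0, 30], [0, 10, 0, 0, 30], [0, 8, 0, 0, 30], [0, 6, 0, 0, 30], [0, 4, 0, 0, 30], [0, 3, 0, 0, 30], [0, 1.5, 0, 0, 30], [0, 0, 0, 0, 30], [0, 0, 0, 0, 30]]

```text
time: 8.5
tool_pos: [623.7, -12.0, 93.3]
eef_rot: [0.454, -0.542, 0.542, -0.454]
contact_force: [0.6, 0.4, -1.0]
finger_gap: 37.1
```

```bash
python3 - <<'E'
from h import *
go([623.2,-13.1,92],-10.2)
E
```

```text
t 8.5 pos [623.7 -12.   93.3] jaw az -10.2 gap 37.1 F [ 0.6  0.4 -1. ] tool y [ 0. -0. -1.]
  turn 0.0 shift [ 1.2  1.3 -0.3]
```

drive_tool:
  plan:
    - [[1, 1, 0, 0, 30], [0, 0.8, 0, 0, 30], [0, 0, 0, 0, 30], [0, 0, 0, 0, 60], [0, 0, 0, 0, 60], [0, 0, 0, 0, 60], [0, 0, 0, 0, 60], [0, -10, 0, 0, 60], [0, -25, 0, 0, 60], [0, -35, 0, 0, 60], [0, -35, 0, 0, 70], [0, -25, 0, 0, 87], [0, 0, 0, 0, 87]]

```text
time: 10.12
tool_pos: [624.8, -12.6, 224.2]
eef_rot: [0.452, -0.541, 0.544, -0.455]
contact_force: [-0.1, -0.1, -0.3]
finger_gap: 81.5
```

```bash
python3 - <<'E'
from h import *
from workcell import vision
go([388.8,267.4,230],-10.2)
d=vision.snapshot("wrist"); cv2.imwrite("pics/w3.png",d["pixels"]); np.savez("pics/w3.npz",**d)
E
```

```text
t 10.12 pos [624.8 -12.6 224.2] jaw az -10.2 gap 81.5 F [-0.1 -0.1 -0.3] tool y [ 0.006 -0.    -1.   ]
  turn 0.0 shift [-233.8   -7.1 -281.8]
```

View pics/w3.png

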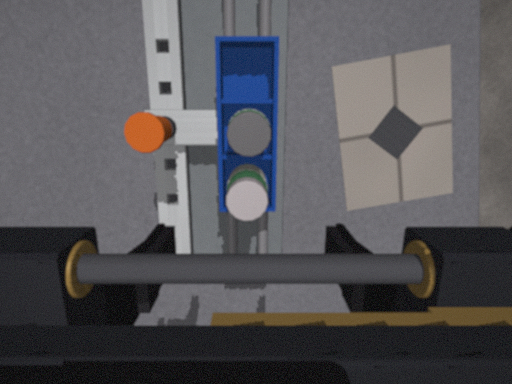

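The first jar stands upright in the right cell, its cap at (247,198). Next is the second jar.

drive_tool:
  plan:
    - [[-10, 0, -12, 0, 87], [-20, 0, -24, 0, 87], [-27, 0, -33, 0, 87], [-27, 0, -33, 0, 87], [-27, 0, -33, 0, 87], [-27, 0, -33, 0, 87], [-27, 0, -33, 0, 87], [-27, 0, -32, 0, 87], [-22, 0, -26, 0, 87], [-13, 0, -15, 0, 87], [-7, 0, -8, 0, 87], [0, 0, 0, 0, 87], [0, 0, 0, 0, 87]]

```text
time: 11.8
tool_pos: [387.4, 266.2, 220.9]
eef_rot: [0.454, -0.542, 0.543, -0.453]
contact_force: [0.4, -0.3, -0.7]
finger_gap: 86.6
```

```bash
python3 - <<'E'
from h import *
from workcell import vision
go([388.8,267.4,46.5],-10.2)
d=vision.snapshot("wrist"); cv2.imwrite("pics/w4.png",d["pixels"]); np.savez("pics/w4.npz",**d)
u=proj(d,[388.8,267.4,80])[0]; print("expect",u)
for i,st,ce in blobs(d,(0,0,150),(179,45,255),200)[1]: print(st,ce,ray(d,ce,80)) if abs(ce-u).max()<40 else 0
E
```

```text
t 11.8 pos [387.4 266.2 220.9] jaw az -10.2 gap 86.6 F [ 0.4 -0.3 -0.7] tool y [-0.    -0.001 -1.   ]
  turn -0.0 shift [ -1.5 174.4   1.2]
expect [250.65136698 183.77162558]
[233 166  36  36 969] [250.82765738 183.75541796] [[388.96670562 267.38581685  80.        ]]
```

Wrist measurement agrees to 0.2 mm.

drive_tool:
  plan:
    - [[-1.5, 15, 1.2, 0, 87], [0, 30, 0, 0, 87], [0, 35, 0, 0, 87], [0, 35, 0, 0, 87], [0, 28, 0, 0, 87], [0, 18, 0, 0, 87], [0, 9, 0, 0, 87], [0, 4, 0, 0, 87], [0, 0, 0, 0, 87], [0, 0, 0, 0, 30], [0, 0, 0, 0, 30], [0, 0, 0, 0, 30], [0, 0, 0, 0, 30], [0, 0, 0, 0, 30], [0, 0, 0, 0, 30], [0, 0, 0, 0, 30], [0, 0, 0, 0, 30], [0, 0, 0, 0, 30]]

```text
time: 14.1
tool_pos: [388.6, 268.3, 47.2]
eef_rot: [0.454, -0.542, 0.542, -0.454]
contact_force: [0.4, -0.2, 0.5]
finger_gap: 37.3
```

```bash
python3 - <<'E'
from h import *
go([641.6,89.3,176],-10.2)
E
```

```text
t 14.1 pos [388.6 268.3  47.2] jaw az -10.2 gap 37.3 F [ 0.4 -0.2  0.5] tool y [ 0. -0. -1.]
  turn 0.0 shift [ 131.4 -128.7  280.7]
```

drive_tool:
  plan:
    - [[0, -10, 0, 0, 30], [0, -30, 0, 0, 30], [0, -40, 0, 0, 30], [0, -35, 0, 0, 30], [7, -14, 14, 0, 30], [12, 0, 26, 0, 30], [16, 0, 34, 0, 30], [16, 0, 34, 0, 30], [16, 0, 34, 0, 30], [16, 0, 34, 0, 30], [16, 0, 34, 0, 30], [13, 0, 29, 0, 30], [10, 0, 22, 0, 30], [6, 0, 13, 0, 30], [3.4, 0, 6.7, 0, 30], [0, 0, 0, 0, 30], [0, 0, 0, 0, 30], [0, 0, 0, 0, 30]]

```text
time: 16.35
tool_pos: [641.1, 90.3, 176.4]
eef_rot: [-0.454, 0.542, -0.542, 0.454]
contact_force: [0.3, 0.3, -1.1]
finger_gap: 37.3
```

```bash
python3 - <<'E'
from h import *
go([641.6,89.3,93],-10.2)
E
```

```text
t 16.35 pos [641.1  90.3 176.4] jaw az -10.1 gap 37.3 F [ 0.3  0.3 -1.1] tool y [-0.  0. -1.]
  turn 0.1 shift [ 0.9 83.4  0.7]
```

drive_tool:
  plan:
    - [[0.5, 8, 0.5, 0, 30], [0, 15, 0, 0, 30], [0, 15, 0, 0, 30], [0, 13, 0, 0, 30], [0, 10, 0, 0, 30], [0, 8, 0, 0, 30], [0, 6, 0, 0, 30], [0, 4, 0, 0, 30], [0, 3, 0, 0, 30], [0, 1, 0, 0, 30], [0, 0, 0, 0, 30], [0, 0, 0, 0, 30]]

```text
time: 17.85
tool_pos: [642.2, 89.0, 93.5]
eef_rot: [0.454, -0.542, 0.542, -0.454]
contact_force: [-0.6, 0.1, -1.3]
finger_gap: 37.1
```

```bash
python3 - <<'E'
from h import *
go([641.6,89.3,92.2],-10.2)
E
```

```text
t 17.85 pos [642.2  89.   93.5] jaw az -10.2 gap 37.1 F [-0.6  0.1 -1.3] tool y [ 0.001  0.    -1.   ]
  turn 0.0 shift [-0.2  1.3 -0.6]
```

drive_tool:
  plan:
    - [[0, 1, 0, 0, 30], [0, 0.5, 0, 0, 30], [0, 0, 0, 0, 30], [0, 0, 0, 0, 60], [0, 0, 0, 0, 60], [0, 0, 0, 0, 60], [0, 0, 0, 0, 60], [0, -10, 0, 0, 60], [0, -25, 0, 0, 60], [0, -35, 0, 0, 60], [0, -35, 0, 0, 60], [0, -15, 0, 0, 60], [0, 0, 0, 0, 60], [0, 0, 0, 0, 60]]

```text
time: 19.6
tool_pos: [641.2, 88.5, 210.2]
eef_rot: [-0.455, 0.543, -0.542, 0.453]
contact_force: [0.5, 0.6, 0.0]
finger_gap: 60.2
```

```bash
python3 - <<'E'
from h import *
from workcell import vision,state
print(np.round(state()["qpos"],2))
go([549,52.8,150],79.8);go([549,52.8,150],-100.2)
d=vision.snapshot("wrist"); cv2.imwrite("pics/w5.png",d["pixels"]); np.savez("pics/w5.npz",**d)
d=vision.snapshot("scene"); cv2.imwrite("pics/s5.png",cv2.resize(d["pixels"][140:290,150:410],None,fx=3,fy=3)); np.savez("pics/s5.npz",**d)
E
```

```text
[ 0.22  0.51 -0.61  1.6   0.31  1.13 -0.64]
t 19.6 pos [641.2  88.5 210.2] jaw az -10.2 gap 60.2 F [0.5 0.6 0. ] tool y [-0.002 -0.001 -1.   ]
  turn -90.0 shift [-84.3  60.5 -51.4]
t 19.6 pos [641.2  88.5 210.2] jaw az -10.2 gap 60.2 F [0.5 0.6 0. ] tool y [-0.002 -0.001 -1.   ]
  turn -90.0 shift [-84.3  60.5 -51.4]
```

View pics/s5.png

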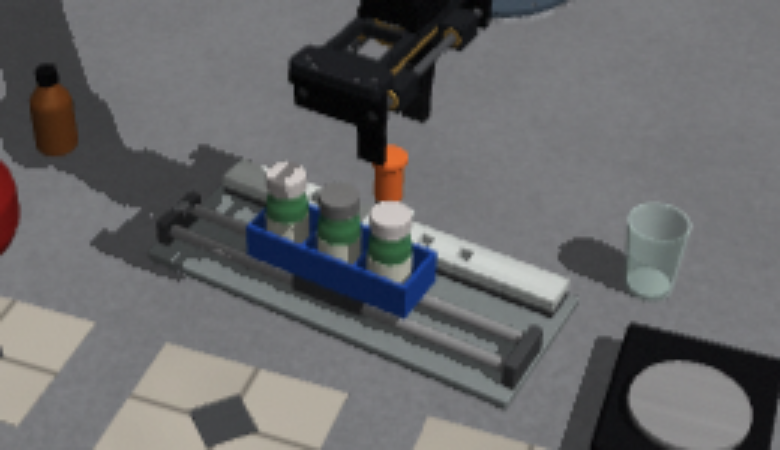

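Both white-capped jars are upright in the outer cells. I'll turn a small step first to see which way joint 7 goes.

drive_tool:
  plan:
    - [[0, 0, 0, -10, 60], [0, 0, 0, 0, 60]]

```text
time: 19.95
tool_pos: [641.6, 88.8, 210.6]
eef_rot: [-0.499, 0.502, -0.501, 0.498]
contact_force: [-0.5, -0.6, 0.2]
finger_gap: 60.1
```

```bash
python3 - <<'E'
from workcell import state
print([round(float(q),2) for q in state()["qpos"]])
E
```

```text
[0.25, 0.52, -0.65, 1.6, 0.34, 1.14, -0.48]
```

drive_tool:
  plan:
    - [[0, 0, 0, -10, 60], [0, 0, 0, -10, 60], [0, 0, 0, -10, 60], [0, 0, 0, -10, 60], [0, 0, 0, -10, 60], [0, 0, 0, -10, 60], [0, 0, 0, -10, 60], [0, 0, 0, -10, 60], [-12, 0, -7, 0, 60], [-22, 0, -14, 0, 60], [-22, 0, -14, 0, 60], [-18, 0, -10, 0, 60], [-10, 0, -6, 0, 60], [0, 0, 0, 0, 60], [0, 0, 0, 0, 60]]
  grip_force: 30

```text
time: 21.82
tool_pos: [550.9, 53.6, 211.9]
eef_rot: [-0.704, 0.063, -0.063, 0.704]
contact_force: [0.0, 1.1, -0.6]
finger_gap: 60.0
```

```bash
python3 - <<'E'
from h import *
from workcell import vision
go([549,52.8,74],79.8)
d=vision.snapshot("wrist"); np.savez("pics/w6.npz",**d); cv2.imwrite("pics/w6.png",d["pixels"])
print("expect",proj(d,[549,52.8,111]))
for i,st,ce in blobs(d,(4,180,100),(16,255,255),100)[1]: print(st,ce,ray(d,ce,111))
E
```

```text
t 21.82 pos [550.9  53.6 211.9] jaw az 79.8 gap 60.0 F [ 0.   1.1 -0.6] tool y [ 0.001  0.    -1.   ]
  turn -0.0 shift [ -1.8 137.9  -1.2]
expect [[248.54616449 194.1442046 ]]
[ 230  170   38   41 1165] [248.75107296 190.93905579] [[546.3468448   53.45402759 111.        ]]
```

View pics/w6.png

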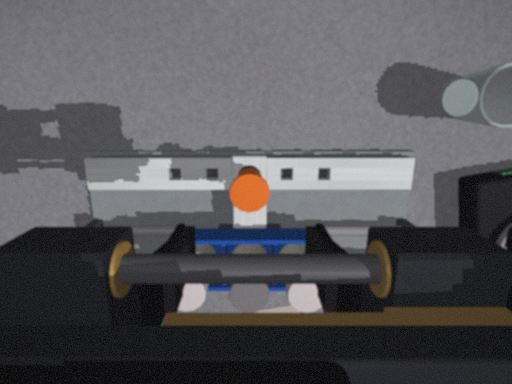

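The knob cap is at about (249,192), centred between the open fingers, and nothing stands in the descent path.

drive_tool:
  plan:
    - [[-2, 10, -0.5, 0, 60], [0, 20, 0, 0, 60], [0, 28, 0, 0, 60], [0, 28, 0, 0, 60], [0, 22, 0, 0, 60], [0, 15, 0, 0, 60], [0, 9, 0, 0, 60], [0, 5, 0, 0, 60], [0, 0, 0, 0, 60], [0, 0, 0, 0, 60]]

```text
time: 23.12
tool_pos: [548.7, 53.5, 75.4]
eef_rot: [-0.704, 0.062, -0.063, 0.704]
contact_force: [0.1, -0.5, 0.1]
finger_gap: 60.2
```

```bash
python3 - <<'E'
from h import *
go([548.5,53,74],79.8)
E
```

```text
t 23.12 pos [548.7  53.5  75.4] jaw az 79.8 gap 60.2 F [ 0.1 -0.5  0.1] tool y [ 0.001 -0.    -1.   ]
  turn 0.0 shift [-0.2  1.4 -0.5]
```

drive_tool:
  plan:
    - [[0, 1, -0.5, 0, 60], [0, 0, 0, 0, 15], [0, 0, 0, 0, 15], [0, 0, 0, 0, 15], [0, 0, 0, 0, 15], [0, 0, 0, 0, 15], [0, 0, 0, 0, 15], [0, 0, 0, 0, 15], [0, 0, 0, 0, 15], [0, 0, 0, 0, 15]]
  grip_force: 40

```text
time: 24.38
tool_pos: [548.3, 53.0, 73.8]
eef_rot: [-0.704, 0.062, -0.063, 0.704]
contact_force: [0.3, 1.3, 0.7]
finger_gap: 32.4
```

```bash
python3 - <<'E'
from h import *
go([548.5,53,90],79.8)
E
```

```text
t 24.38 pos [548.3  53.   73.8] jaw az 79.9 gap 32.4 F [0.3 1.3 0.7] tool y [ 0.  0. -1.]
  turn 0.1 shift [  0.2 -16.2   0. ]
```

drive_tool:
  plan:
    - [[0, 0, 0, 0, 15], [0, 0, 0, 0, 15], [0, 0, 0, 0, 15], [0, 0, 0, 0, 15]]

```text
time: 24.88
tool_pos: [548.2, 53.0, 73.8]
eef_rot: [-0.704, 0.063, -0.063, 0.704]
contact_force: [-0.3, 1.5, -0.4]
finger_gap: 32.6
```

```bash
python3 - <<'E'
from h import *
from workcell import vision
go([548.5,53,90],79.8)
d=vision.snapshot("scene"); cv2.imwrite("pics/s7.png",cv2.resize(d["pixels"][150:260,190:370],None,fx=4,fy=4)); np.savez("pics/s7.npz",**d)
E
```

```text
t 24.88 pos [548.2  53.   73.8] jaw az 79.8 gap 32.6 F [-0.3  1.5 -0.4] tool y [ 0.  0. -1.]
  turn 0.0 shift [  0.3 -16.2   0. ]
```

View pics/s7.png

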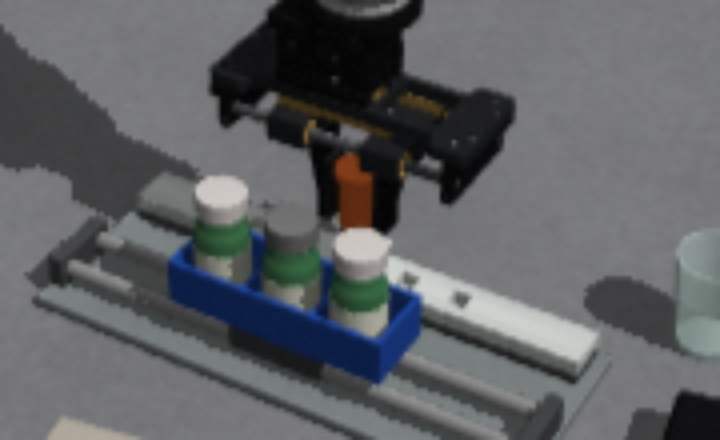

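The scene view shows the fingers around the knob at (355,190). The 32.5 mm gap means the pads are on the 34 mm cap rather than the 26 mm grip. I'll open, go 6 mm lower (tips just above the collar) and close again.

drive_tool:
  plan:
    - [[0, 0, 0, 0, 50], [0, 0, 0, 0, 50], [0, 0, 0, 0, 50], [0, 0, 0, 0, 50], [0, 3, 0, 0, 50], [0, 3, 0, 0, 50], [0, 0, 0, 0, 50], [0, 0, 0, 0, 15], [0, 0, 0, 0, 15], [0, 0, 0, 0, 15], [0, 0, 0, 0, 15], [0, 0, 0, 0, 15], [0, 0, 0, 0, 15], [0, 0, 0, 0, 15], [0, 0, 0, 0, 15]]
  grip_force: 40

```text
time: 26.8
tool_pos: [548.3, 53.0, 67.8]
eef_rot: [-0.704, 0.062, -0.063, 0.704]
contact_force: [0.3, 0.9, 0.9]
finger_gap: 31.6
```

```bash
python3 - <<'E'
from h import *
go([548.5,53,84],79.8)
E
```

```text
t 26.8 pos [548.3  53.   67.8] jaw az 79.9 gap 31.6 F [0.3 0.9 0.9] tool y [ 0.  0. -1.]
  turn 0.1 shift [  0.2 -16.2   0. ]
```

```bash
python3 - <<'E'
from h import *
from workcell import vision
d=vision.snapshot("wrist"); a=cv2.resize(d["pixels"][140:384,120:390],(400,362))
d=vision.snapshot("scene"); b=cv2.resize(d["pixels"][165:220,250:310],(394,362),interpolation=cv2.INTER_CUBIC)
cv2.imwrite("pics/m8.png",np.hstack([np.clip(a*1.6,0,255).astype(np.uint8),np.clip(b*1.6,0,255).astype(np.uint8)]))
E
```

```text
(no output)
```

View pics/m8.png

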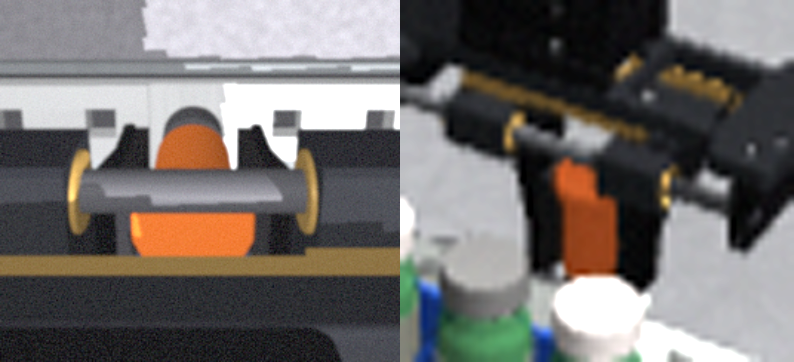

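The left half (wrist) shows the wide cap at (190,230) pinched by the upper fingers, with gaps either side of the narrower grip at (190,150). With straight fingers only the cap can be clamped. I'll move up so the cap sits between the pads themselves, and use less force.

drive_tool:
  plan:
    - [[0, 0, 0, 0, 50], [0, 0, 0, 0, 50], [0, 0, 0, 0, 50], [0, 0, 0, 0, 50], [0, -6, 0, 0, 50], [0, -7, 0, 0, 50], [0, 0, 0, 0, 50], [0, 0, 0, 0, 15], [0, 0, 0, 0, 15], [0, 0, 0, 0, 15], [0, 0, 0, 0, 15], [0, 0, 0, 0, 15], [0, 0, 0, 0, 15], [0, 0, 0, 0, 15], [0, 0, 0, 0, 15]]
  grip_force: 30

```text
time: 28.78
tool_pos: [548.1, 53.0, 80.7]
eef_rot: [-0.704, 0.063, -0.063, 0.704]
contact_force: [-0.8, 0.1, 0.2]
finger_gap: 31.7
```

```bash
python3 - <<'E'
from h import *
go([548.5,53,97],79.8)
E
```

```text
t 28.77 pos [548.1  53.   80.7] jaw az 79.9 gap 31.7 F [-0.8  0.1  0.2] tool y [-0.  0. -1.]
  turn 0.1 shift [  0.4 -16.3   0.1]
```

drive_tool:
  plan:
    - [[0, -2, 0, 0, 15], [0, -3, 0, 0, 15], [0, -3, 0, 0, 15], [0, -3, 0, 0, 15], [0, -2.5, 0, 0, 15], [0, -2, 0, 0, 15], [0, 0, 0, 0, 15], [0, 0, 0, 0, 15]]

```text
time: 29.78
tool_pos: [548.1, 52.8, 96.2]
eef_rot: [0.704, -0.063, 0.063, -0.704]
contact_force: [1.5, 0.6, -6.6]
finger_gap: 31.7
```

```bash
python3 - <<'E'
from h import *
from workcell import vision
a=np.radians(-10.2); ey=np.array([-np.sin(a),np.cos(a)])
go(np.r_[np.array([548.1,53])-40*ey,96],79.8)
d=vision.snapshot("scene"); np.savez("pics/s9.npz",**d)
for n in ("s7","s9"):
    m=load(n); print(n,[(st,ce.round(1)) for i,st,ce in blobs(m,(4,180,80),(16,255,255),15)[1] if 250<ce[0]<310])
E
```

```text
t 29.77 pos [548.1  52.8  96.2] jaw az 79.8 gap 31.7 F [ 1.5  0.6 -6.6] tool y [-0. -0. -1.]
  turn 0.0 shift [ -0.1   0.2 -39.8]
s7 [(array([274, 188,   9,  19, 135], dtype=int32), array([278.1, 197.7]))]
s9 [(array([274, 185,   9,  19, 143], dtype=int32), array([278.4, 193.4]))]
```

The wrist reads 6.6 N downward, matching the spring at about 15.5 mm lift, so the pin is clear. I'm sliding 40 mm towards rail −y.

drive_tool:
  plan:
    - [[0, 0, -1, 0, 15], [0, 0, -2, 0, 15], [0, 0, -3, 0, 15], [0, 0, -4, 0, 15], [0, 0, -4, 0, 15], [0, 0, -4, 0, 15], [0, 0, -4, 0, 15], [0, 0, -4, 0, 15], [0, 0, -4, 0, 15], [0, 0, -4, 0, 15], [0, 0, -3, 0, 15], [0, 0, -2, 0, 15], [0, 0, -1, 0, 15], [0, 0, 0, 0, 15], [0, 0, 0, 0, 15], [0, 0, 0, 0, 15]]

```text
time: 31.82
tool_pos: [541.1, 13.3, 96.2]
eef_rot: [0.705, -0.063, 0.063, -0.704]
contact_force: [0.7, 0.3, -6.6]
finger_gap: 31.8
```

```bash
python3 - <<'E'
from h import *
a=np.radians(-10.2); ey=np.array([-np.sin(a),np.cos(a)])
go(np.r_[np.array([548.1,53])-40*ey,80.7],79.8)
E
```

```text
t 31.82 pos [541.1  13.3  96.2] jaw az 79.8 gap 31.8 F [ 0.7  0.3 -6.6] tool y [-0. -0. -1.]
  turn 0.0 shift [-0.1 15.5  0.3]
```

drive_tool:
  plan:
    - [[0, 2, 0, 0, 15], [0, 2, 0, 0, 15], [0, 2, 0, 0, 15], [0, 2, 0, 0, 15], [0, 2, 0, 0, 15], [0, 2, 0, 0, 15], [0, 2, 0, 0, 15], [0, 1, 0, 0, 15], [0, 0.5, 0, 0, 15], [0, 0, 0, 0, 15], [0, 0, 0, 0, 15], [0, 0, 0, 0, 15]]

```text
time: 33.33
tool_pos: [541.1, 13.5, 80.8]
eef_rot: [0.704, -0.063, 0.063, -0.704]
contact_force: [-0.4, -2.2, -3.1]
finger_gap: 31.6
```

```bash
python3 - <<'E'
from h import *
a=np.radians(-10.2); ey=np.array([-np.sin(a),np.cos(a)])
go(np.r_[np.array([548.1,53])-40*ey,80.7],79.8)
E
```

```text
t 33.33 pos [541.1  13.5  80.8] jaw az 79.8 gap 31.6 F [-0.4 -2.2 -3.1] tool y [ 0. -0. -1.]
  turn 0.0 shift [-0.1  0.1  0.1]
```

The TCP is back at the pre-lift height, but the arm still carries 3 N of spring force. I'll press gently until the stop takes the load.

drive_tool:
  plan:
    - [[0, 0.4, 0, 0, 15], [0, 0.4, 0, 0, 15], [0, 0, 0, 0, 15], [0, 0, 0, 0, 15], [0, 0, 0, 0, 15]]

```text
time: 33.95
tool_pos: [541.2, 14.1, 80.6]
eef_rot: [-0.704, 0.062, -0.063, 0.704]
contact_force: [-4.7, -0.5, 5.2]
finger_gap: 31.8
```

```bash
python3 - <<'E'
from h import *
go([541.1,13.5,80.7],79.8)
E
```

```text
t 33.95 pos [541.2  14.1  80.6] jaw az 79.9 gap 31.8 F [-4.7 -0.5  5.2] tool y [ 0.  0. -1.]
  turn 0.1 shift [ 0.  -0.1 -0.6]
```

The upward reaction is 5 N at the original TCP height (80.6), so the pin is at its stop. One last look before I hand in.

```bash
python3 - <<'E'
from h import *
from workcell import vision
for n in ("scene","top"):
    d=vision.snapshot(n); np.savez(f"pics/{n}F.npz",**d)
s0,s5,sF=load("scene0"),load("s5"),load("sceneF"); t0,tF=load("top0"),load("topF")
def caps(d): return [(ce.round(1).tolist()) for i,st,ce in blobs(d,(0,0,185),(179,45,255),20)[1] if 200<ce[0]<300 and 180<ce[1]<260]
for nm,a,b,box in (("bottle",s0,sF,(155,155,30,40)),("beaker",s0,sF,(350,203,35,40)),("bottle top",t0,tF,(380,180,35,35)),("beaker top",t0,tF,(118,188,40,35))):
    x,y,w,h=box; A,B=[cv2.cvtColor(q["pixels"],cv2.COLOR_BGR2GRAY)[y:y+h,x:x+w].astype(np.float32) for q in (a,b)]
    print(nm,"shift px",np.round(cv2.phaseCorrelate(A,B)[0],2),"mean diff",np.abs(A-B).mean().round(1))
u,v=tF,None
im=np.hstack([cv2.resize(sF["pixels"][150:270,180:370],None,fx=2.1,fy=2.1),cv2.resize(tF["pixels"][100:226,150:340],None,fx=2.1,fy=2.1)[:252]][0:2] if False else [cv2.resize(sF["pixels"][150:270,180:370],(399,252)),cv2.resize(tF["pixels"][110:230,150:340],(399,252))])
cv2.imwrite("pics/final.png",im)
def crate(d):
    m=cv2.inRange(cv2.cvtColor(d["pixels"],cv2.COLOR_BGR2HSV),(100,130,50),(130,255,255)); m[:180]=0;m[265:]=0;m[:,:200]=0;m[:,320:]=0
    c=np.vstack([q.reshape(-1,2) for q in cv2.findContours(m,0,1)[0]]); return c[c[:,0].argmin()],c[c[:,1].argmax()]
for d in (s5,sF):
    l,b=crate(d); print(ray(d,b,45).round(1),ray(d,l,75).round(1))
E
```

```text
bottle shift px [-0.17  0.39] mean diff 21.5
beaker shift px [ 0.04 -0.18] mean diff 11.4
bottle top shift px [-0.15 -0.05] mean diff 13.0
beaker top shift px [ 0.01 -0.01] mean diff 13.9
[[674.3 109.1  45. ]] [[644.1 -44.2  75. ]]
[[666.9  65.8  45. ]] [[636.3 -82.9  75. ]]
```

View pics/final.png

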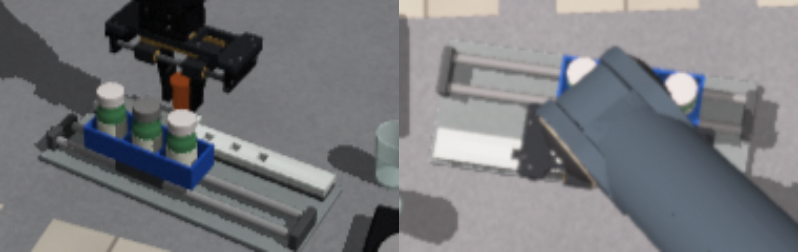

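The crate has moved one hole: three holes at +y are now visible at (208,136), (235,146) and (263,157). The jars are upright and the beaker and bottle haven't moved. Handing in.

```bash
python3 -c "
from workcell import state,job_done
s=state(); print(s['time'],s['contact_force'],s['tool_pos'],s['finger_gap']); print(job_done())"
```

```text
34.05 [-2.53030114 -0.80970725  5.51666812] [541.24126178  14.08906973  80.61984754] 31.735254246551595
the job is handed in; nothing more can be done
None
```

The job is handed in at 34 s, with no errors reported. Both white-capped jars stand in the crate's two outer cells. The crate is one hole closer to the red mantle, and the gripper still holds the orange knob with the pin home.

- **Jars:** the last pictures show both jars upright in their cells, beside the grey-capped one.
- **Slide:** the gripper moved 40 mm along the rail. The crate's edges in the scene picture moved about 39 and 44 mm, which agrees within pixel accuracy. The three index holes behind the knob are now visible.
- **Pin home:** the gripper is back at its height from before the lift (80.6 mm against 80.7 mm). It presses down with about 5 N against the stop.
- **Bystanders:** the beaker and brown bottle shifted less than 0.5 px in both views. The raw image differences there were not zero (11–21 grey levels), which I put down to the arm's shadow.

**Grip on the knob:** the pads hold its 34 mm cap rather than the 26 mm grip below it. The gap read about 32 mm at all three heights I tried, because the straight fingers meet the cap first. I centred the cap on the pads as best I could and used 30 N; it held through the lift and slide without slipping. During the earlier tries the grip was set to 40 N, the same figure as the limit for the gripper's body.

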